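# Tap a gauge block home against a hidden stop

## Task

Pick up the slim tapping rod from its black cradle and, with its white tip, nudge the brass gauge block gently along the slot, in under the blue cover, until you feel it pass the stiff friction pin and sit against the solid stop hidden inside; then keep a steady push of about 14 N on it for half a second, never pushing harder than 17 N. Lay the rod back in its cradle as you found it and let go. Keep the fingers off the block and leave the vials, dish and tape where they are.

Things in the scene. Friction and masses are not known exactly. Their poses are not given: they have to be found in the camera images.
- nest: Fixed nest, 132 (x) x 56 x 42 mm high. Origin: middle of its open front edge, at table height; x points into its slot, z up. Slot floor 18 mm up, slot 21 mm wide on y = 0; open apron x 0 to 40 mm (walls 9 mm high), then an opaque blue cover, underside 18 mm above the floor. Hidden solid stop: face at x = 75 to 100 mm, varies; over the last 8 mm a friction pin resists by 9.5 N.
- gauge_center (a point): Centre of the loose brass gauge block, 34 x 18 x 14 mm high, 52 to 85 g, that starts in the open apron of the slot, its 34 mm length (the point's y axis) along the slot; z up. It slides on the slot floor with about 1 N.
- rod_grip (a point): Middle of the tapping rod's round ribbed grip (14 mm diameter, 90 mm long), on its axis; loose, 80 g. x points along the rod to the nose; lies level, may roll. Ahead of the grip a 9 mm steel shank ends in a white plastic tip of 11 mm diameter, whose end is 135 mm ahead (+x) of this point; the tail is 45 mm behind.
- rod_tip (a point): Centre of the flat end of the rod's white tip, 135 mm ahead of rod_grip on the rod's axis.
- cradle_rest (a point): Where rod_grip lies (within 4 mm along x) when the rod is in its fixed black cradle: on the cradle's centre line, 30 mm above the table; x towards the nose. Base plate 90 x 44 mm, 4 mm thick. Two V posts 33 mm ahead and behind, each 8 mm thick, 36 mm high, 31 mm wide at the top: 58 mm free between them for the fingers.
- vial_blue: Bystander: standing sample vial with blue cap, 23 mm wide, 51 mm high; origin under its centre.
- vial_amber: Bystander: standing amber vial with orange cap, 23 mm wide, 51 mm high; origin under its centre.
- petri_dish: Bystander: clear dish, 66 mm wide, 13 mm high; origin under its centre.
- tape_roll: Bystander: amber tape roll lying flat, 66 mm wide, 19 mm high; origin under its centre.

How it is judged:
By the outcome, as a careful person would: the job done as asked, in the order asked, and still so for the second after the job is handed in, with the robot touching nothing.
It also fails if it takes over 72 s, if anything falls off the work surface, if the arm or the gripper's body presses on something with over 40 N, if the wrist force passes 120 N, or if a joint passes its speed limit or range.

## Robot

A 6-joint arm with a two-finger parallel gripper is mounted at the origin on a cart in front of the work surface, level with it; the furniture and walls round the work are solid. World frame = base frame: x ahead of the robot, y to its left, z up, the work surface at z = 0. Lengths are in m, angles in rad, forces in N, time in s.
With the tool pointing down it reaches from about 0.2 to 0.875 m from the base axis. Payload 3.4 kg.
Tool frame: the origin (TCP) lies on the centre line of the jaws, within the pads' length; the fingertips stand 25 mm ahead of it and the grasp point (between the pads) lies 6 mm ahead of it; z points along the fingers, y is the line along which they close (so a half turn about z gives the same grasp; the last joint's range is limited). The gripper opens to 94 mm and grips with 3 to 60 N. Pads are 16 mm wide; open, the fingers measure 119 mm over their backs; the gripper's body (75 mm by 177 mm) begins 78 mm behind the grasp point.
Start: joints at [0.998, 0.276, 1.505, -0, 1.361, -0.121], TCP at [0.251, 0.517, 0.23] pointing down, gripper open.
Joint ranges: [-2.89, 2.89], [-0.75, 2.08], [0.22, 2.7], [-1.18, 4.32], [0.11, 2.71], [-2.7, 2.7]. Speed limits (rad/s): [2.57, 2.57, 3.14, 3.14, 3.14, 3.14].

## Interface

Orientations are given as a unit quaternion [x, y, z, w].
In Python, from rig import bot gives the robot as it stands.
- The arm moves only by the tool carry_out, never from a script. Its argument "steps" is a list of rows, each an object of numbers: "tx", "ty", "tz": the shift along the tool's x, y, z in mm; "ax", "ay", "az": the turn, a rotation vector about the tool's x, y, z in rad; "jaw": the finger opening in mm, from 0 to 94. In form: [{"tx": .., "ty": .., "tz": .., "ax": .., "ay": .., "az": .., "jaw": ..}, ...]. A call has exactly 8 rows; each row shifts and turns the commanded pose from where the row before left it, along the tool's axes as they then stand; what a row does not reach is not made up. A row lasts 1/10 s, in which the tool goes at most 50 mm and 8.59 degrees, less where a joint would pass 70% of its speed; a pose out of reach is approached as far as the arm can. A call with a gripper value outside its range is refused whole. The fingers move at their own pace and stop on an object; "squeeze" is the grip in N (left out, the last holds). Time passes only in rows, so rows that do not move let the fingers close, or fill a call up. It gives the time, the measured TCP pose, the force, the opening and the grip force at its end, in the units of the state.
- bot.get_obs(): the state, without advancing time (a new reading comes with each control period).
- bot.grab_frame(name): name is "scene" or "side" or "wrist"; returns (picture, depth): 420x560x3 uint8, red, green, blue; 420x560 float32, m along the optical axis (not along the pixel's ray), 0 where there is no reading.
- bot.camera_model(name): a dict with "fovy" (degrees; the focal length in pixels is half the picture's height over the tangent of half this angle, whatever the lens; pixels are square), "cx", "cy" (the principal point, pixels), "R" (3x3) and "t" (3): a world point X has camera coordinates R X + t; the wrist camera has in their place "T_tool_cam" (4x4, takes a point from camera to tool coordinates, whose origin is the TCP and whose axes are the flange's). Camera axes: x right, y down, z forward; pixel columns grow to the right and rows downward; lengths in m; the calibration is good to about 2 mm. A picture is of the moment at which its call begins: read the wrist's pose just before it. camera_model takes no time and is no camera call.
- bot.hand_in(): hands the job in; it is judged then, once.
The state is a dict: "time_s": time; "q": joint angles; "joint_velocities": joint speeds; "joint_efforts": joint torques, N m; "eef_pos": TCP position; "eef_rot": TCP orientation; "force": force on the tool from outside, world axes, zero at the start; "ft_torque": the same for the moment, N m; "width": finger opening in m; "gripper_force": force on a finger pad.
Only numpy, scipy, OpenCV 4.12 (cv2) and the standard library are available. Lean on these libraries where they do the work, as an engineer would, in place of code of your own. Each camera call takes 0.05 s, during which the arm holds its last target. There are 200 camera calls.

## Working session

There is one attempt and no reset: what is moved stays moved. The work goes in short steps, Python scripts to look and compute and a tool call to move; the robot and the scene stay as the last step left them, time stands still between calls to the robot, and variables do not carry over. Pictures are saved under pics/ and viewed, at most 10 in all, crops included, and the job is handed in when it is done.

Besides the shell and the picture viewer there is one more tool, called after ">>>" by a JSON object that holds its "method" and its "body", one argument or row to a line. carry_out: Moves the arm, as the interface text tells. Its arguments: {"type":"object","properties":{"steps":{"type":"array","items":{"type":"object","properties":{"tx":{"type":"number"},"ty":{"type":"number"},"tz":{"type":"number"},"ax":{"type":"number"},"ay":{"type":"number"},"az":{"type":"number"},"jaw":{"type":"number"}}}},"squeeze":{"type":"number"}},"required":["steps"]}

```bash
mkdir -p pics; ls; python3 - <<'E'
from rig import bot
import cv2,numpy as np
o=bot.get_obs();print(o)
for n in("scene","side"):
    p,d=bot.grab_frame(n);np.savez(f"pics/{n}0.npz",p=p,d=d);cv2.imwrite(f"pics/{n}0.png",p[:,:,::-1]);print(n,bot.camera_model(n))
print(bot.camera_model("wrist"))
E
```

```text
pics
{'time_s': 0.0, 'q': array([ 9.97997563e-01,  2.76570282e-01,  1.50614118e+00,  1.16507613e-05,
        1.36068045e+00, -1.20982466e-01]), 'joint_velocities': array([ 0.00087919,  0.00068433, -0.0004846 ,  0.00138425,  0.00085769,
        0.00071313]), 'joint_efforts': array([-3.64006546e-04, -4.04595745e+01, -2.37225240e+01,  7.02950894e-02,
        3.45505751e-02, -1.71447600e-04]), 'eef_pos': array([0.25074834, 0.51685799, 0.22961559]), 'eef_rot': array([ 2.23992627e-01,  9.74590424e-01, -8.44107163e-04, -3.11209104e-04]), 'force': array([-0.34988447,  0.20306415,  0.12801888]), 'ft_torque': array([ 0.01446414, -0.03482803, -0.00124688]), 'gripper_force': 0.0, 'width': 0.09384664050988765}
scene {'fovy': 46.22601474636894, 'cx': 279.7760271096648, 'cy': 207.57373457507995, 'R': array([[ 0.57546878, -0.8176968 ,  0.01440911],
       [-0.61481038, -0.44416795, -0.65170778],
       [ 0.53929943,  0.36617861, -0.75833327]]), 't': array([-0.33467122,  0.36855071,  0.86724908])}
side {'fovy': 52.257622458703985, 'cx': 271.36637652733845, 'cy': 211.26665896229412, 'R': array([[ 0.98274388, -0.18485477,  0.00657084],
       [-0.07380942, -0.42447088, -0.90242819],
       [ 0.16960729,  0.88637079, -0.43079018]]), 't': array([-0.53700311,  0.07928118,  0.96232299])}
{'fovy': 59.046613755132555, 'cx': 281.34878839899335, 'cy': 202.27731359085539, 'T_tool_cam': array([[-9.79922818e-04, -9.73941343e-01, -2.26797930e-01,
         6.55614854e-02],
       [ 9.99999256e-01, -1.11911313e-03,  4.85138719e-04,
        -1.42394890e-03],
       [-7.26309197e-04, -2.26797285e-01,  9.73941715e-01,
        -1.54220980e-01],
       [ 0.00000000e+00,  0.00000000e+00,  0.00000000e+00,
         1.00000000e+00]])}
```

View pics/scene0.png

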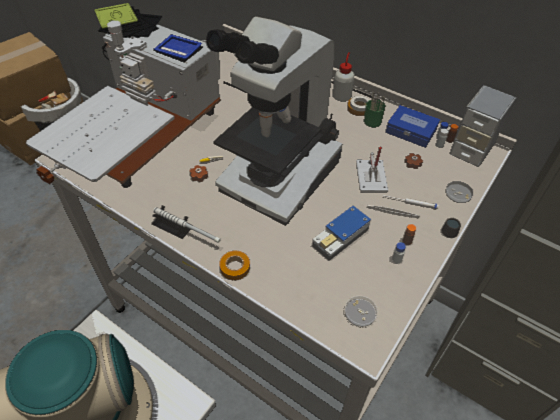

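View pics/side0.png

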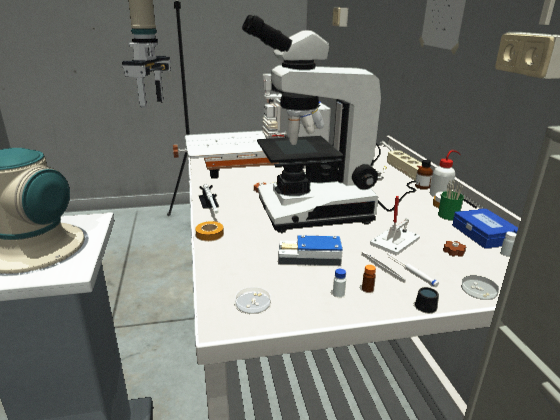

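Scene: rod in cradle runs from tail (155,212) to white tip (218,240), tape roll at (235,264) beside it. Nest at (342,232), with its apron end at (323,242), vials at (400,253) and (410,234), and dish at (361,312). Now I'll measure them with depth and plane casts.

```bash
cat > h.py <<'E'
import numpy as np,cv2
from rig import bot
from scipy.spatial.transform import Rotation as Rn
def cam(n,o=None):
    m=bot.camera_model(n);f=210/np.tan(np.radians(m["fovy"])/2)
    if n=="wrist":
        T=np.eye(4);T[:3,:3]=Rn.from_quat(o["eef_rot"]).as_matrix();T[:3,3]=o["eef_pos"]
        W=T@m["T_tool_cam"];return f,m["cx"],m["cy"],W[:3,:3],W[:3,3]
    return f,m["cx"],m["cy"],np.array(m["R"]).T,-np.array(m["R"]).T@m["t"]
def rays(c,u,v):
    f,cx,cy,R,t=c;return np.stack([(u-cx)/f,(v-cy)/f,np.ones_like(u,float)],-1)@R.T
def plane(c,u,v,z):
    r=rays(c,np.asarray(u,float),np.asarray(v,float));return c[4]+r*((z-c[4][2])/r[...,2])[...,None]
def cloud(c,d):
    v,u=np.mgrid[:d.shape[0],:d.shape[1]];return c[4]+rays(c,u,v)*d[...,None]
E
python3 - <<'E'
from h import *
a=np.load("pics/scene0.npz");p,d=a["p"],a["d"];c=cam("scene");P=cloud(c,d)
hsv=cv2.cvtColor(p,cv2.COLOR_RGB2HSV)
Z=P[...,2]
print("table z",np.median(Z[290:300,280:300]))
def rep(n,m):
    ys,xs=np.nonzero(m);q=P[m];print(n,len(xs),"uv",xs.mean().round(),ys.mean().round(),"min",q.min(0).round(3),"max",q.max(0).round(3),"med",np.median(q,0).round(3))
def box(u0,u1,v0,v1):
    m=np.zeros(d.shape,bool);m[v0:v1,u0:u1]=1;return m
H,S,V=cv2.split(hsv)
blue=box(315,375,200,260)&(H>100)&(H<125)&(S>120)
rep("cover",blue)
rect=cv2.minAreaRect(P[blue&(abs(Z-.042)<.008)][:,:2].astype(np.float32)*1000);print(rect)
rep("nest",box(310,375,200,260)&(Z>.012))
rep("brass",box(310,345,225,255)&(H>15)&(H<35)&(S>60)&(Z>.015))
rod=box(145,225,200,248)&(Z>.02)
rep("rod",rod);
q=P[rod];print(cv2.fitLine(q[:,:2].astype(np.float32),cv2.DIST_HUBER,0,.01,.01).ravel())
tape=box(215,255,245,285)&(S>150)&(Z>.01);rep("tape",tape)
for n,b in(("vb",(390,408,240,265)),("va",(402,418,222,246)),("dish",(340,382,292,330))):rep(n,box(*b)&(Z>.006))
cv2.imwrite("pics/crop.png",np.hstack([cv2.resize(p[200:260,145:245,::-1],None,fx=4,fy=4,interpolation=2),cv2.resize(p[200:260,305:385,::-1],None,fx=4,fy=4,interpolation=2)]))
E
```

```text
table z -0.0009687725809777725
cover 692 uv 348.0 223.0 min [ 0.57  -0.196  0.035] max [ 0.669 -0.127  0.046] med [ 0.617 -0.162  0.041]
((618.4843139648438, -161.62759399414062), (55.27794647216797, 92.54342651367188), 77.57312774658203)
nest 1520 uv 341.0 231.0 min [-0.049 -0.428  0.012] max [ 0.669 -0.114  0.903] med [ 0.591 -0.16   0.039]
brass 130 uv 328.0 241.0 min [ 0.54  -0.159  0.016] max [ 0.585 -0.134  0.035] med [ 0.555 -0.148  0.03 ]
rod 471 uv 181.0 222.0 min [-0.049 -0.428  0.02 ] max [0.425 0.227 0.903] med [0.403 0.151 0.033]
[ 0.04815928 -0.9988397   0.402807    0.18053977]
tape 427 uv 234.0 264.0 min [-0.049 -0.428  0.01 ] max [0.428 0.021 0.903] med [ 0.389 -0.015  0.017]
vb 203 uv 399.0 251.0 min [-0.049 -0.428  0.006] max [ 0.673 -0.278  0.903] med [ 0.616 -0.29   0.034]
va 192 uv 409.0 234.0 min [-0.049 -0.428  0.006] max [ 0.692 -0.274  0.903] med [ 0.675 -0.287  0.036]
dish 164 uv 361.0 310.0 min [-0.049 -0.428  0.006] max [ 0.491 -0.255  0.903] med [ 0.458 -0.29   0.01 ]
```

View pics/crop.png

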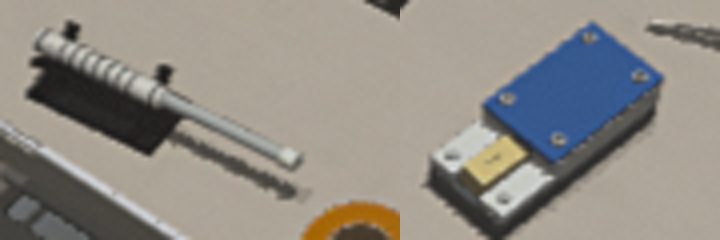

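Crops show the rod on the two posts with its tail at about (154,210) and white tip at (219,239). The brass block sits in the slot at the apron (327,241), and the nest points about -12.4° in world. I'll refine the rod and nest lines from depth.

```bash
python3 - <<'E'
from h import *
a=np.load("pics/scene0.npz");p,d=a["p"],a["d"];c=cam("scene");P=cloud(c,d)
V=cv2.cvtColor(p,cv2.COLOR_RGB2HSV)[...,2]
m=np.zeros(d.shape,bool);m[198:250,145:225]=1
m&=(d>0)&(P[...,2]>.022)&(P[...,2]<.05)&(V>90)
k,l,s,_=cv2.connectedComponentsWithStats(m.astype(np.uint8));i=1+s[1:,4].argmax();m=l==i
q=P[m];L=cv2.fitLine(q[:,:2].astype(np.float32),cv2.DIST_HUBER,0,.001,.001).ravel();print(len(q),L,np.percentile(q[:,2],[5,50,95]))
t=(q[:,:2]-L[2:])@L[:2];print("ends",L[2:]+L[:2]*t.min(),L[2:]+L[:2]*t.max(),"len",np.ptp(t))
n=np.array([-L[1],L[0]]);w=(q[:,:2]-L[2:])@n;print("halfwidths",w.min(),w.max())
# plane-cast with side cam too
a=np.load("pics/side0.npz");p2,d2=a["p"],a["d"];P2=cloud(cam("side"),d2)
hs=cv2.cvtColor(p2,cv2.COLOR_RGB2HSV);b=np.zeros(d2.shape,bool);b[228:258,275:350]=1
b&=(hs[...,0]>100)&(hs[...,0]<125)&(hs[...,1]>120)&(abs(P2[...,2]-.042)<.008)
print("side cover",cv2.minAreaRect(P2[b][:,:2].astype(np.float32)*1000),np.median(P2[b][:,2]))
E
```

```text
343 [ 0.10122618 -0.99486345  0.40515178  0.1407954 ] [0.02854416 0.03315758 0.03689728]
ends [0.39633427 0.22745505] [0.41458176 0.04811645] len 0.18026453217076852
halfwidths -0.0064194022164426445 0.011550526808362646
side cover ((618.4006958007812, -161.10061645507812), (58.0963020324707, 90.1364517211914), 77.63360595703125) 0.041300475395743
```

>>> {"method": "carry_out", "body": {
  "steps": [
    {"tx": -35,"ty": -29.4,"tz": 10,"jaw": 50},
    {"tx": -35,"ty": -29.4,"tz": 10},
    {"tx": -35,"ty": -29.4,"tz": 10},
    {"tx": -35,"ty": -29.4,"tz": 10},
    {"tx": -35,"ty": -29.4,"tz": 10},
    {"tx": -35,"ty": -29.4,"tz": 10},
    {"tx": -35,"ty": -29.4,"tz": 10},
    {"tx": -35,"ty": -29.4,"tz": 10}
  ]
}}

```text
invalid input
```

>>> {"method": "carry_out", "body": {
  "steps": [
    {"az": 0.127},
    {"az": 0.127},
    {"az": 0.127},
    {"az": 0.127},
    {"az": 0.127},
    {"az": 0.127},
    {"az": 0.127},
    {"az": 0.127}
  ]
}}

```text
invalid input
```

```bash
cat >> h.py <<'E'
def delta(o,g,yaw):
    "shift (mm) in tool axes to reach TCP g and turn az about tool z so tool x has world angle yaw (deg)"
    R=Rn.from_quat(o["eef_rot"]).as_matrix();th=np.degrees(np.arctan2(R[1,0],R[0,0]))
    return (R.T@(np.array(g)-o["eef_pos"])*1000).round(1),"az",-np.radians((yaw-th+180)%360-180).round(4),"tilt",R[:2,2].round(4)
E
python3 - <<'E'
from h import *
o=bot.get_obs();p,d=bot.grab_frame("wrist");np.savez("pics/w1.npz",p=p,d=d);cv2.imwrite("pics/w1.png",p[:,:,::-1])
c=cam("wrist",o);P=cloud(c,d);print(o["eef_pos"],o["q"],o["force"])
f,cx,cy,R,t=c
m=(d>0)&(P[...,2]>.022)&(P[...,2]<.05)&(abs(P[...,0]-.401)<.03)&(abs(P[...,1]-.14)<.12)&(cv2.cvtColor(p,cv2.COLOR_RGB2HSV)[...,2]>90)
k,l,s,_=cv2.connectedComponentsWithStats(m.astype(np.uint8));i=1+s[1:,4].argmax();m=l==i
q=P[m];L=cv2.fitLine(q[:,:2].astype(np.float32),cv2.DIST_HUBER,0,.001,.001).ravel();print(len(q),L,np.percentile(q[:,2],[5,50,95]))
tt=(q[:,:2]-L[2:])@L[:2];print("ends",L[2:]+L[:2]*tt.min(),L[2:]+L[:2]*tt.max(),np.ptp(tt),"yaw",np.degrees(np.arctan2(-L[1],-L[0])))
E
```

```text
[0.2508068  0.51691341 0.22972037] [ 9.97966693e-01  2.76518552e-01  1.50595229e+00  7.49988541e-06
  1.36072416e+00 -1.21004404e-01] [-0.1339502   0.74947321 -0.33811669]Traceback (most recent call last):
  File "<stdin>", line 6, in <module>
ValueError: attempt to get argmax of an empty sequence
```

View pics/w1.png

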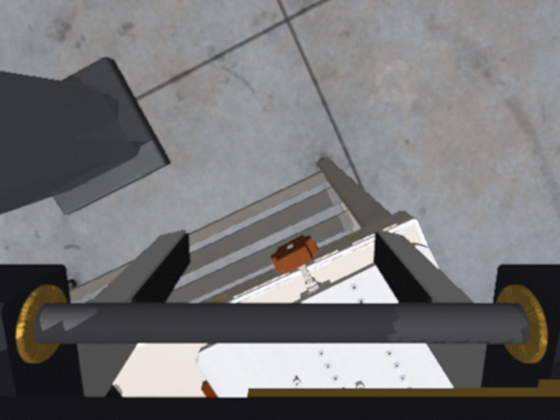

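The move was refused, so the arm hasn't moved and the wrist view shows only floor and shelf. Each row probably needs every key, so I'll fill them all in.

>>> {"method": "carry_out", "body": {
  "steps": [
    {"tx": -35,"ty": -29.4,"tz": 10,"ax": 0,"ay": 0,"az": 0,"jaw": 50},
    {"tx": -35,"ty": -29.4,"tz": 10,"ax": 0,"ay": 0,"az": 0,"jaw": 50},
    {"tx": -35,"ty": -29.4,"tz": 10,"ax": 0,"ay": 0,"az": 0,"jaw": 50},
    {"tx": -35,"ty": -29.4,"tz": 10,"ax": 0,"ay": 0,"az": 0,"jaw": 50},
    {"tx": -35,"ty": -29.4,"tz": 10,"ax": 0,"ay": 0,"az": 0,"jaw": 50},
    {"tx": -35,"ty": -29.4,"tz": 10,"ax": 0,"ay": 0,"az": 0,"jaw": 50},
    {"tx": -35,"ty": -29.4,"tz": 10,"ax": 0,"ay": 0,"az": 0,"jaw": 50},
    {"tx": -35,"ty": -29.4,"tz": 10,"ax": 0,"ay": 0,"az": 0,"jaw": 50}
  ],
  "squeeze": 55
}}

```text
time_s: 0.95
eef_pos: [0.4006, 0.1818, 0.1501]
eef_rot: [0.224, 0.975, 0.0, 0.0]
force: [0.4, 0.9, 0.3]
width: 0.05
gripper_force: 0.0
```

>>> {"method": "carry_out", "body": {
  "steps": [
    {"tx": 0,"ty": 0,"tz": 0,"ax": 0,"ay": 0,"az": 0.127,"jaw": 50},
    {"tx": 0,"ty": 0,"tz": 0,"ax": 0,"ay": 0,"az": 0.127,"jaw": 50},
    {"tx": 0,"ty": 0,"tz": 0,"ax": 0,"ay": 0,"az": 0.127,"jaw": 50},
    {"tx": 0,"ty": 0,"tz": 0,"ax": 0,"ay": 0,"az": 0.127,"jaw": 50},
    {"tx": 0,"ty": 0,"tz": 0,"ax": 0,"ay": 0,"az": 0.127,"jaw": 50},
    {"tx": 0,"ty": 0,"tz": 0,"ax": 0,"ay": 0,"az": 0.127,"jaw": 50},
    {"tx": 0,"ty": 0,"tz": 0,"ax": 0,"ay": 0,"az": 0.127,"jaw": 50},
    {"tx": 0,"ty": 0,"tz": 0,"ax": 0,"ay": 0,"az": 0.127,"jaw": 50}
  ]
}}

```text
time_s: 1.75
eef_pos: [0.4001, 0.1834, 0.1503]
eef_rot: [0.672, 0.741, -0.0, -0.0]
force: [0.6, 0.3, -0.2]
width: 0.0498
gripper_force: 0.0
```

```bash
python3 - <<'E'
from h import *
o=bot.get_obs();p,d=bot.grab_frame("wrist");np.savez("pics/w2.npz",p=p,d=d,pos=o["eef_pos"],rot=o["eef_rot"]);cv2.imwrite("pics/w2.png",p[:,:,::-1])
c=cam("wrist",o);P=cloud(c,d);print(o["eef_pos"],o["q"],o["force"])
m=(d>0)&(P[...,2]>.022)&(P[...,2]<.05)&(abs(P[...,0]-.401)<.03)&(abs(P[...,1]-.14)<.12)&(cv2.cvtColor(p,cv2.COLOR_RGB2HSV)[...,2]>90)
k,l,s,_=cv2.connectedComponentsWithStats(m.astype(np.uint8));i=1+s[1:,4].argmax();m=l==i
q=P[m];L=cv2.fitLine(q[:,:2].astype(np.float32),cv2.DIST_HUBER,0,.001,.001).ravel();print(len(q),L,np.percentile(q[:,2],[5,50,95]))
tt=(q[:,:2]-L[2:])@L[:2];print("ends",L[2:]+L[:2]*tt.min(),L[2:]+L[:2]*tt.max(),np.ptp(tt),"yaw",np.degrees(np.arctan2(-L[1],-L[0])))
E
```

```text
[0.4000659  0.18342343 0.15028792] [2.71473513e-01 1.38412263e-01 1.90322811e+00 8.50573753e-05
 1.10038821e+00 1.73756688e-01] [ 0.64691864  0.28601358 -0.19098743]
1435 [ 0.10433482 -0.99454224  0.40377516  0.14756684] [0.03142806 0.0349078  0.03749087]
ends [0.40017383 0.18189547] [0.40861073 0.10147311] 0.08086369231519289 yaw 95.988846
```

View pics/w2.png

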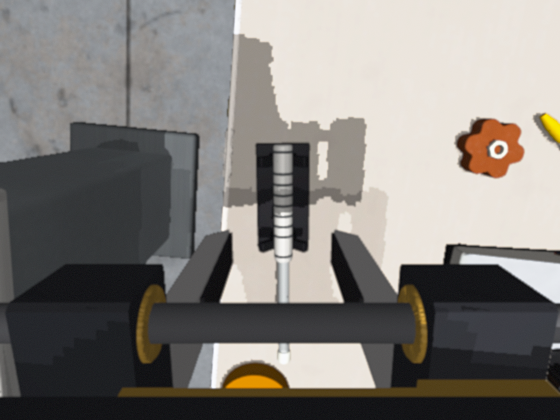

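Wrist view shows the rod centred between the fingers at column ~282, tail at row 145 and grip end at row 262, aligned with the tool. Next I'll descend and close.

>>> {"method": "carry_out", "body": {
  "steps": [
    {"tx": 0,"ty": 0,"tz": 16,"ax": 0,"ay": 0,"az": 0,"jaw": 50},
    {"tx": 0,"ty": 0,"tz": 16,"ax": 0,"ay": 0,"az": 0,"jaw": 50},
    {"tx": 0,"ty": 0,"tz": 16,"ax": 0,"ay": 0,"az": 0,"jaw": 50},
    {"tx": 0,"ty": 0,"tz": 16,"ax": 0,"ay": 0,"az": 0,"jaw": 50},
    {"tx": 0,"ty": 0,"tz": 16,"ax": 0,"ay": 0,"az": 0,"jaw": 50},
    {"tx": 0,"ty": 0,"tz": 16,"ax": 0,"ay": 0,"az": 0,"jaw": 50},
    {"tx": 0,"ty": 0,"tz": 12,"ax": 0,"ay": 0,"az": 0,"jaw": 50},
    {"tx": 0,"ty": 0,"tz": 6,"ax": 0,"ay": 0,"az": 0,"jaw": 50}
  ]
}}

```text
time_s: 2.6
eef_pos: [0.3996, 0.1833, 0.0355]
eef_rot: [0.669, 0.743, -0.001, -0.001]
force: [-0.8, 0.5, 0.0]
width: 0.0497
gripper_force: 0.0
```

>>> {"method": "carry_out", "body": {
  "steps": [
    {"tx": 0,"ty": 0,"tz": 0,"ax": 0,"ay": 0,"az": 0,"jaw": 30},
    {"tx": 0,"ty": 0,"tz": 0,"ax": 0,"ay": 0,"az": 0,"jaw": 20},
    {"tx": 0,"ty": 0,"tz": 0,"ax": 0,"ay": 0,"az": 0,"jaw": 16},
    {"tx": 0,"ty": 0,"tz": 0,"ax": 0,"ay": 0,"az": 0,"jaw": 10},
    {"tx": 0,"ty": 0,"tz": 0,"ax": 0,"ay": 0,"az": 0,"jaw": 5},
    {"tx": 0,"ty": 0,"tz": 0,"ax": 0,"ay": 0,"az": 0,"jaw": 5},
    {"tx": 0,"ty": 0,"tz": 0,"ax": 0,"ay": 0,"az": 0,"jaw": 5},
    {"tx": 0,"ty": 0,"tz": 0,"ax": 0,"ay": 0,"az": 0,"jaw": 5}
  ],
  "squeeze": 55
}}

```text
time_s: 3.4
eef_pos: [0.401, 0.1837, 0.0369]
eef_rot: [0.67, 0.743, 0.001, 0.0]
force: [1.8, 0.5, 3.2]
width: 0.0128
gripper_force: 55.0
```

>>> {"method": "carry_out", "body": {
  "steps": [
    {"tx": 0,"ty": 0,"tz": -4,"ax": 0,"ay": 0,"az": 0,"jaw": 5},
    {"tx": 0,"ty": 0,"tz": -8,"ax": 0,"ay": 0,"az": 0,"jaw": 5},
    {"tx": 0,"ty": 0,"tz": -12,"ax": 0,"ay": 0,"az": 0,"jaw": 5},
    {"tx": 0,"ty": 0,"tz": -12,"ax": 0,"ay": 0,"az": 0,"jaw": 5},
    {"tx": 0,"ty": 0,"tz": -12,"ax": 0,"ay": 0,"az": 0,"jaw": 5},
    {"tx": 0,"ty": 0,"tz": -12,"ax": 0,"ay": 0,"az": 0,"jaw": 5},
    {"tx": 0,"ty": 0,"tz": -12,"ax": 0,"ay": 0,"az": 0,"jaw": 5},
    {"tx": 0,"ty": 0,"tz": -8,"ax": 0,"ay": 0,"az": 0,"jaw": 5}
  ]
}}

```text
time_s: 4.2
eef_pos: [0.4001, 0.1835, 0.1175]
eef_rot: [0.67, 0.743, 0.0, 0.0]
force: [0.4, 0.6, -0.6]
width: 0.0127
gripper_force: 55.0
```

>>> {"method": "carry_out", "body": {
  "steps": [
    {"tx": -20,"ty": -3,"tz": 0,"ax": 0,"ay": 0,"az": 0,"jaw": 5},
    {"tx": -40,"ty": -6,"tz": 0,"ax": 0,"ay": 0,"az": 0,"jaw": 5},
    {"tx": -40,"ty": -6,"tz": 0,"ax": 0,"ay": 0,"az": 0,"jaw": 5},
    {"tx": -40,"ty": -6,"tz": 0,"ax": 0,"ay": 0,"az": 0,"jaw": 5},
    {"tx": -40,"ty": -6,"tz": 0,"ax": 0,"ay": 0,"az": 0,"jaw": 5},
    {"tx": -40,"ty": -6,"tz": 0,"ax": 0,"ay": 0,"az": 0,"jaw": 5},
    {"tx": -40,"ty": -5,"tz": 0,"ax": 0,"ay": 0,"az": 0,"jaw": 5},
    {"tx": -31,"ty": -3,"tz": 0,"ax": 0,"ay": 0,"az": 0,"jaw": 5}
  ]
}}

```text
time_s: 5.0
eef_pos: [0.3888, -0.1121, 0.1167]
eef_rot: [0.67, 0.742, -0.0, -0.0]
force: [0.3, 0.3, -0.4]
width: 0.013
gripper_force: 55.0
```

>>> {"method": "carry_out", "body": {
  "steps": [
    {"tx": 0,"ty": 0,"tz": 0,"ax": 0,"ay": 0,"az": -0.14,"jaw": 5},
    {"tx": 0,"ty": 0,"tz": 0,"ax": 0,"ay": 0,"az": -0.14,"jaw": 5},
    {"tx": 0,"ty": 0,"tz": 0,"ax": 0,"ay": 0,"az": -0.14,"jaw": 5},
    {"tx": 0,"ty": 0,"tz": 0,"ax": 0,"ay": 0,"az": -0.14,"jaw": 5},
    {"tx": 0,"ty": 0,"tz": 0,"ax": 0,"ay": 0,"az": -0.14,"jaw": 5},
    {"tx": 0,"ty": 0,"tz": 0,"ax": 0,"ay": 0,"az": -0.14,"jaw": 5},
    {"tx": 0,"ty": 0,"tz": 0,"ax": 0,"ay": 0,"az": -0.14,"jaw": 5},
    {"tx": 0,"ty": 0,"tz": 0,"ax": 0,"ay": 0,"az": -0.14,"jaw": 5}
  ]
}}

```text
time_s: 5.8
eef_pos: [0.3889, -0.1099, 0.1165]
eef_rot: [0.17, 0.985, 0.0, -0.0]
force: [0.3, -0.4, -0.8]
width: 0.0126
gripper_force: 55.0
```

>>> {"method": "carry_out", "body": {
  "steps": [
    {"tx": 0,"ty": 0,"tz": 0,"ax": 0,"ay": 0,"az": -0.124,"jaw": 5},
    {"tx": 0,"ty": 0,"tz": 0,"ax": 0,"ay": 0,"az": 0,"jaw": 5},
    {"tx": 0,"ty": 0,"tz": 0,"ax": 0,"ay": 0,"az": 0,"jaw": 5},
    {"tx": 0,"ty": 0,"tz": 0,"ax": 0,"ay": 0,"az": 0,"jaw": 5},
    {"tx": 0,"ty": 0,"tz": 0,"ax": 0,"ay": 0,"az": 0,"jaw": 5},
    {"tx": 0,"ty": 0,"tz": 0,"ax": 0,"ay": 0,"az": 0,"jaw": 5},
    {"tx": 0,"ty": 0,"tz": 0,"ax": 0,"ay": 0,"az": 0,"jaw": 5},
    {"tx": 0,"ty": 0,"tz": 0,"ax": 0,"ay": 0,"az": 0,"jaw": 5}
  ]
}}

```text
time_s: 6.6
eef_pos: [0.3894, -0.1102, 0.1165]
eef_rot: [0.112, 0.994, 0.0, 0.0]
force: [-0.2, 0.2, -0.9]
width: 0.0127
gripper_force: 55.0
```

```bash
python3 - <<'E'
from h import *
o=bot.get_obs();print(o["eef_pos"],o["eef_rot"],o["force"],o["q"])
im=[]
for n in("scene","side"):
    p,d=bot.grab_frame(n);np.savez(f"pics/{n}1.npz",p=p,d=d);c=cam(n);P=cloud(c,d)
    f,cx,cy,R,t=c
    def px(X):
        q=R.T@(np.array(X)-t);return f*q[0]/q[2]+cx,f*q[1]/q[2]+cy
    tip=np.array([.389+.132,-.110-.029,.1105]);u,v=px(tip);print(n,"pred tip px",u,v)
    u0=int(u)-60;v0=int(v)-45;im.append(cv2.resize(p[v0:v0+90,u0:u0+110,::-1],None,fx=3.6,fy=3.6,interpolation=2));print("crop origin",u0,v0)
    m=(d>0)&(P[...,2]>.085)&(P[...,2]<.13)&(P[...,0]>.44)&(P[...,0]<.56)&(P[...,1]>-.18)&(P[...,1]<-.09)
    q=P[m]
    if len(q)>20:
        L=cv2.fitLine(q.astype(np.float32),cv2.DIST_HUBER,0,.001,.001).ravel();s=(q-L[3:])@L[:3];print(len(q),L,"ends",L[3:]+L[:3]*s.min(),L[3:]+L[:3]*s.max())
cv2.imwrite("pics/tip1.png",np.hstack(im))
E
```

```text
[ 0.38943371 -0.11018848  0.11646335] [1.11773964e-01 9.93733656e-01 2.67882770e-05 4.45989986e-05] [-0.24351816  0.19835421 -0.92658433] [-4.48138454e-01  1.24617817e-01  2.02156054e+00  9.53563743e-05
  9.95347764e-01 -1.79497063e+00]
scene pred tip px 318.8070905395311 226.00188317058553
crop origin 258 181
72 [ 0.96141124 -0.27488482 -0.01125728  0.5054206  -0.13792525  0.11156391] ends [ 0.48110663 -0.13097344  0.11184861] [ 0.52149421 -0.14252098  0.11137571]
side pred tip px 272.0608693637252 211.31999331351457
crop origin 212 166
179 [ 0.97592306 -0.2181151   0.          0.48308435 -0.13387686  0.11019256] ends [ 0.43980558 -0.12420422  0.11019256] [ 0.52038622 -0.14221369  0.11019256]
```

View pics/tip1.png

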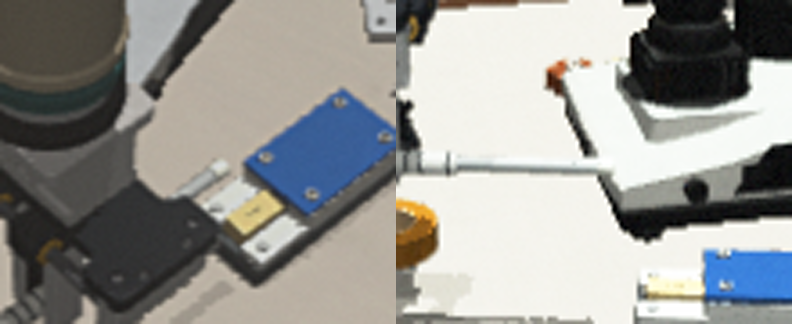

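Tip view: the rod is level and points at the slot. The tip is at about (0.5205,-0.139), nest x ≈ -14 mm and 0.8 mm off the slot axis. I'll lower in front of the slot.

>>> {"method": "carry_out", "body": {
  "steps": [
    {"tx": 0,"ty": 0,"tz": 11,"ax": 0,"ay": 0,"az": 0,"jaw": 5},
    {"tx": 0,"ty": 0,"tz": 11,"ax": 0,"ay": 0,"az": 0,"jaw": 5},
    {"tx": 0,"ty": 0,"tz": 11,"ax": 0,"ay": 0,"az": 0,"jaw": 5},
    {"tx": 0,"ty": 0,"tz": 11,"ax": 0,"ay": 0,"az": 0,"jaw": 5},
    {"tx": 0,"ty": 0,"tz": 11,"ax": 0,"ay": 0,"az": 0,"jaw": 5},
    {"tx": 0,"ty": 0,"tz": 11,"ax": 0,"ay": 0,"az": 0,"jaw": 5},
    {"tx": 0,"ty": 0,"tz": 11,"ax": 0,"ay": 0,"az": 0,"jaw": 5},
    {"tx": 0,"ty": 0,"tz": 6.5,"ax": 0,"ay": 0,"az": 0,"jaw": 5}
  ]
}}

```text
time_s: 7.5
eef_pos: [0.3892, -0.1101, 0.0323]
eef_rot: [0.112, 0.994, 0.0, -0.0]
force: [-0.5, 0.3, -0.9]
width: 0.0131
gripper_force: 55.0
```

```bash
python3 - <<'E'
from h import *
o=bot.get_obs();print(o["eef_pos"],o["eef_rot"],o["force"])
im=[]
for n,b in(("scene",(290,400,180,270)),("side",(230,340,205,295))):
    p,d=bot.grab_frame(n);im.append(cv2.resize(p[b[2]:b[3],b[0]:b[1],::-1],None,fx=3.6,fy=3.6,interpolation=2))
    P=cloud(cam(n),d)-[.5345,-.1431,0];u=np.array([.9766,-.215]);x=P[...,:2]@u*1000;y=P[...,:2]@[.215,.9766]*1000
    h=cv2.cvtColor(p,cv2.COLOR_RGB2HSV)
    m=(h[...,0]>15)&(h[...,0]<35)&(h[...,1]>60)&(abs(P[...,2]-.032)<.004)&(x>0)&(x<45)&(abs(y)<15)
    print(n,"block top x,y",m.sum(),np.percentile(x[m],[2,50,98]).round(1),np.percentile(y[m],[2,50,98]).round(1))
    m=(P[...,2]>.018)&(P[...,2]<.036)&(x>-60)&(x<-4)&(abs(y)<15)&(d>0)
    print("rod",m.sum(),x[m].max().round(1) if m.any() else 0,np.percentile(y[m],[5,50,95]).round(1),np.percentile(P[m][:,2],[5,50,95]).round(4))
cv2.imwrite("pics/tip2.png",np.hstack(im))
E
```

```text
[ 0.3891559  -0.11005713  0.03230761] [ 1.11720339e-01  9.93739573e-01  1.98380889e-04 -4.32402856e-04] [-0.47679139  0.30016652 -0.8656332 ]
scene block top x,y 99 [ 6.9 23.9 39.9] [-8.1  0.   9.4]
rod 85 -13.9 [-5.  -1.5  3.7] [0.0236 0.0275 0.0306]
side block top x,y 24 [ 7.8 21.6 36.5] [-9.  -6.6  2.9]
rod 88 -15.5 [-5.3 -2.3  1.6] [0.0219 0.0262 0.0289]
```

View pics/tip2.png

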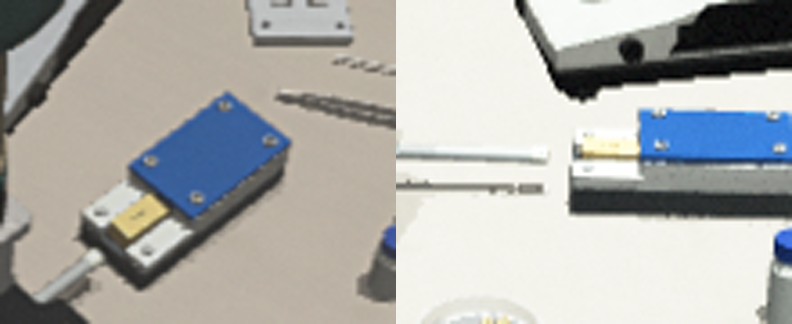

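Tip view: the tip is just in front of the slot and centred, with about a 20 mm gap to the block. I'll advance slowly.

>>> {"method": "carry_out", "body": {
  "steps": [
    {"tx": -2,"ty": 0,"tz": 0,"ax": 0,"ay": 0,"az": 0,"jaw": 5},
    {"tx": -2,"ty": 0,"tz": 0,"ax": 0,"ay": 0,"az": 0,"jaw": 5},
    {"tx": -2,"ty": 0,"tz": 0,"ax": 0,"ay": 0,"az": 0,"jaw": 5},
    {"tx": -2,"ty": 0,"tz": 0,"ax": 0,"ay": 0,"az": 0,"jaw": 5},
    {"tx": -2,"ty": 0,"tz": 0,"ax": 0,"ay": 0,"az": 0,"jaw": 5},
    {"tx": -2,"ty": 0,"tz": 0,"ax": 0,"ay": 0,"az": 0,"jaw": 5},
    {"tx": -2,"ty": 0,"tz": 0,"ax": 0,"ay": 0,"az": 0,"jaw": 5},
    {"tx": -2,"ty": 0,"tz": 0,"ax": 0,"ay": 0,"az": 0,"jaw": 5}
  ]
}}

```text
time_s: 8.4
eef_pos: [0.4052, -0.1138, 0.0329]
eef_rot: [0.112, 0.994, 0.0, 0.0]
force: [0.4, 0.4, -1.4]
width: 0.0124
gripper_force: 55.0
```

>>> {"method": "carry_out", "body": {
  "steps": [
    {"tx": -1,"ty": 0,"tz": 0,"ax": 0,"ay": 0,"az": 0,"jaw": 5},
    {"tx": -1,"ty": 0,"tz": 0,"ax": 0,"ay": 0,"az": 0,"jaw": 5},
    {"tx": -1,"ty": 0,"tz": 0,"ax": 0,"ay": 0,"az": 0,"jaw": 5},
    {"tx": -1,"ty": 0,"tz": 0,"ax": 0,"ay": 0,"az": 0,"jaw": 5},
    {"tx": -1,"ty": 0,"tz": 0,"ax": 0,"ay": 0,"az": 0,"jaw": 5},
    {"tx": -1,"ty": 0,"tz": 0,"ax": 0,"ay": 0,"az": 0,"jaw": 5},
    {"tx": -1,"ty": 0,"tz": 0,"ax": 0,"ay": 0,"az": 0,"jaw": 5},
    {"tx": -1,"ty": 0,"tz": 0,"ax": 0,"ay": 0,"az": 0,"jaw": 5}
  ]
}}

```text
time_s: 9.2
eef_pos: [0.4128, -0.1155, 0.0329]
eef_rot: [0.112, 0.994, 0.0, -0.0]
force: [-0.4, -0.7, -1.2]
width: 0.0129
gripper_force: 55.0
```

>>> {"method": "carry_out", "body": {
  "steps": [
    {"tx": -1.5,"ty": 0,"tz": 0,"ax": 0,"ay": 0,"az": 0,"jaw": 5},
    {"tx": -1.5,"ty": 0,"tz": 0,"ax": 0,"ay": 0,"az": 0,"jaw": 5},
    {"tx": -1.5,"ty": 0,"tz": 0,"ax": 0,"ay": 0,"az": 0,"jaw": 5},
    {"tx": -1.5,"ty": 0,"tz": 0,"ax": 0,"ay": 0,"az": 0,"jaw": 5},
    {"tx": -1.5,"ty": 0,"tz": 0,"ax": 0,"ay": 0,"az": 0,"jaw": 5},
    {"tx": -1.5,"ty": 0,"tz": 0,"ax": 0,"ay": 0,"az": 0,"jaw": 5},
    {"tx": -1.5,"ty": 0,"tz": 0,"ax": 0,"ay": 0,"az": 0,"jaw": 5},
    {"tx": -1.5,"ty": 0,"tz": 0,"ax": 0,"ay": 0,"az": 0,"jaw": 5}
  ]
}}

```text
time_s: 10.0
eef_pos: [0.4246, -0.1182, 0.0329]
eef_rot: [0.112, 0.994, 0.0, -0.0]
force: [-0.3, -0.1, -0.9]
width: 0.0126
gripper_force: 55.0
```

>>> {"method": "carry_out", "body": {
  "steps": [
    {"tx": -0.7,"ty": 0,"tz": 0,"ax": 0,"ay": 0,"az": 0,"jaw": 5},
    {"tx": -0.7,"ty": 0,"tz": 0,"ax": 0,"ay": 0,"az": 0,"jaw": 5},
    {"tx": -0.7,"ty": 0,"tz": 0,"ax": 0,"ay": 0,"az": 0,"jaw": 5},
    {"tx": -0.7,"ty": 0,"tz": 0,"ax": 0,"ay": 0,"az": 0,"jaw": 5},
    {"tx": -0.7,"ty": 0,"tz": 0,"ax": 0,"ay": 0,"az": 0,"jaw": 5},
    {"tx": -0.7,"ty": 0,"tz": 0,"ax": 0,"ay": 0,"az": 0,"jaw": 5},
    {"tx": -0.7,"ty": 0,"tz": 0,"ax": 0,"ay": 0,"az": 0,"jaw": 5},
    {"tx": -0.7,"ty": 0,"tz": 0,"ax": 0,"ay": 0,"az": 0,"jaw": 5}
  ]
}}

```text
time_s: 10.8
eef_pos: [0.4301, -0.1194, 0.033]
eef_rot: [0.112, 0.994, 0.0, 0.0]
force: [0.0, -0.2, -1.3]
width: 0.0125
gripper_force: 55.0
```

```bash
python3 - <<'E'
from h import *
F=[]
for n in["side"]*5:
    p,d=bot.grab_frame(n);o=bot.get_obs();F.append(o["force"])
print(np.array(F).round(2))
P=cloud(cam(n),d)-[.5345,-.1431,0];u=np.array([.9766,-.215]);x=P[...,:2]@u*1000;y=P[...,:2]@[.215,.9766]*1000
h=cv2.cvtColor(p,cv2.COLOR_RGB2HSV)
m=(h[...,0]>15)&(h[...,0]<35)&(h[...,1]>60)&(abs(P[...,2]-.032)<.006)&(x>0)&(x<45)&(abs(y)<15)
print(m.sum(),np.percentile(x[m],[2,50,98]).round(1) if m.any() else 0)
cv2.imwrite("pics/t3.png",cv2.resize(p[205:295,230:340,::-1],None,fx=4,fy=4,interpolation=2))
E
```

```text
[[-0.82 -0.4  -0.03]
 [-0.22  0.08 -0.98]
 [ 0.51  1.5  -0.53]
 [-0.56 -0.2  -1.27]
 [ 0.13  0.59 -0.46]]
15 [29.  33.3 39.7]
```

View pics/t3.png

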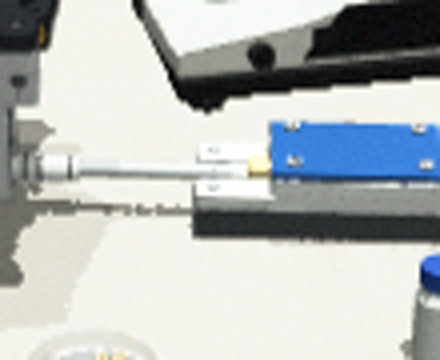

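The tip is pushing the block, whose near face is at nest x ≈ 28 mm and mostly under the cover. Friction is about 1 N, within the noise. I'll continue in short, checked advances.

>>> {"method": "carry_out", "body": {
  "steps": [
    {"tx": -0.7,"ty": 0,"tz": 0,"ax": 0,"ay": 0,"az": 0,"jaw": 5},
    {"tx": -0.7,"ty": 0,"tz": 0,"ax": 0,"ay": 0,"az": 0,"jaw": 5},
    {"tx": -0.7,"ty": 0,"tz": 0,"ax": 0,"ay": 0,"az": 0,"jaw": 5},
    {"tx": -0.7,"ty": 0,"tz": 0,"ax": 0,"ay": 0,"az": 0,"jaw": 5},
    {"tx": -0.7,"ty": 0,"tz": 0,"ax": 0,"ay": 0,"az": 0,"jaw": 5},
    {"tx": -0.7,"ty": 0,"tz": 0,"ax": 0,"ay": 0,"az": 0,"jaw": 5},
    {"tx": -0.7,"ty": 0,"tz": 0,"ax": 0,"ay": 0,"az": 0,"jaw": 5},
    {"tx": -0.7,"ty": 0,"tz": 0,"ax": 0,"ay": 0,"az": 0,"jaw": 5}
  ]
}}

```text
time_s: 11.85
eef_pos: [0.4355, -0.1207, 0.0329]
eef_rot: [0.112, 0.994, 0.0, 0.0]
force: [-0.1, 0.5, -1.7]
width: 0.0126
gripper_force: 55.0
```

>>> {"method": "carry_out", "body": {
  "steps": [
    {"tx": -0.6,"ty": 0,"tz": 0,"ax": 0,"ay": 0,"az": 0,"jaw": 5},
    {"tx": -0.6,"ty": 0,"tz": 0,"ax": 0,"ay": 0,"az": 0,"jaw": 5},
    {"tx": -0.6,"ty": 0,"tz": 0,"ax": 0,"ay": 0,"az": 0,"jaw": 5},
    {"tx": -0.6,"ty": 0,"tz": 0,"ax": 0,"ay": 0,"az": 0,"jaw": 5},
    {"tx": -0.6,"ty": 0,"tz": 0,"ax": 0,"ay": 0,"az": 0,"jaw": 5},
    {"tx": -0.6,"ty": 0,"tz": 0,"ax": 0,"ay": 0,"az": 0,"jaw": 5},
    {"tx": -0.6,"ty": 0,"tz": 0,"ax": 0,"ay": 0,"az": 0,"jaw": 5},
    {"tx": -0.6,"ty": 0,"tz": 0,"ax": 0,"ay": 0,"az": 0,"jaw": 5}
  ]
}}

```text
time_s: 12.65
eef_pos: [0.4365, -0.1203, 0.0321]
eef_rot: [0.112, 0.994, 0.001, -0.004]
force: [-6.7, 1.5, 0.1]
width: 0.0126
gripper_force: 55.0
```

Contact force is rising at about 2 N per mm of command, so the arm yields and the force is easy to control.

>>> {"method": "carry_out", "body": {
  "steps": [
    {"tx": -0.4,"ty": 0,"tz": 0,"ax": 0,"ay": 0,"az": 0,"jaw": 5},
    {"tx": -0.4,"ty": 0,"tz": 0,"ax": 0,"ay": 0,"az": 0,"jaw": 5},
    {"tx": -0.4,"ty": 0,"tz": 0,"ax": 0,"ay": 0,"az": 0,"jaw": 5},
    {"tx": -0.4,"ty": 0,"tz": 0,"ax": 0,"ay": 0,"az": 0,"jaw": 5},
    {"tx": -0.4,"ty": 0,"tz": 0,"ax": 0,"ay": 0,"az": 0,"jaw": 5},
    {"tx": -0.4,"ty": 0,"tz": 0,"ax": 0,"ay": 0,"az": 0,"jaw": 5},
    {"tx": -0.4,"ty": 0,"tz": 0,"ax": 0,"ay": 0,"az": 0,"jaw": 5},
    {"tx": -0.4,"ty": 0,"tz": 0,"ax": 0,"ay": 0,"az": 0,"jaw": 5}
  ]
}}

```text
time_s: 13.45
eef_pos: [0.4373, -0.1201, 0.0315]
eef_rot: [0.111, 0.994, 0.002, -0.006]
force: [-10.2, 2.1, -0.0]
width: 0.0122
gripper_force: 55.0
```

```bash
python3 - <<'E'
from h import *
o=bot.get_obs();R=Rn.from_quat(o["eef_rot"]).as_matrix()
print(o["eef_pos"],o["force"],"tip",o["eef_pos"]+R@[-.135,0,.006],"nose dir",-R[:,0],"toolz",R[:,2])
E
```

```text
[ 0.43727526 -0.12014018  0.03150877] [-10.24945349   2.12799653  -0.02088851] tip [ 0.56884309 -0.14999806  0.02380079] nose dir [ 0.97510759 -0.22137082 -0.01265529] toolz [-0.01194908  0.00452913 -0.99991835]
```

The tip is only 0.3 mm above the slot floor as the arm yields. I'll back off, raise and level it slightly, then push on.

>>> {"method": "carry_out", "body": {
  "steps": [
    {"tx": 1.8,"ty": 0,"tz": 0,"ax": 0,"ay": 0,"az": 0,"jaw": 5},
    {"tx": 1.8,"ty": 0,"tz": 0,"ax": 0,"ay": 0,"az": 0,"jaw": 5},
    {"tx": 1.8,"ty": 0,"tz": 0,"ax": 0,"ay": 0,"az": 0,"jaw": 5},
    {"tx": 1.8,"ty": 0,"tz": 0,"ax": 0,"ay": 0,"az": 0,"jaw": 5},
    {"tx": 0,"ty": 0,"tz": 0,"ax": 0,"ay": 0,"az": 0,"jaw": 5},
    {"tx": 0,"ty": 0,"tz": -0.5,"ax": 0,"ay": -0.003,"az": 0,"jaw": 5},
    {"tx": 0,"ty": 0,"tz": -0.5,"ax": 0,"ay": -0.003,"az": 0,"jaw": 5},
    {"tx": 0,"ty": 0,"tz": -0.3,"ax": 0,"ay": -0.003,"az": 0,"jaw": 5}
  ]
}}

```text
time_s: 14.25
eef_pos: [0.4366, -0.121, 0.0344]
eef_rot: [0.112, 0.994, -0.001, 0.005]
force: [-1.8, 0.7, -1.5]
width: 0.0124
gripper_force: 55.0
```

```bash
python3 - <<'E'
from h import *
o=bot.get_obs();R=Rn.from_quat(o["eef_rot"]).as_matrix()
print(o["eef_pos"],o["force"],"tip",o["eef_pos"]+R@[-.135,0,.006],"nose dir",-R[:,0],"toolz",R[:,2])
E
```

```text
[ 0.43664147 -0.12100812  0.03438226] [-1.80693799  0.74428047 -1.46216226] tip [ 0.56832608 -0.15098514  0.02974095] nose dir [ 0.97500621 -0.22194965  0.01006209] toolz [ 0.00979525 -0.002303   -0.99994937]
```

>>> {"method": "carry_out", "body": {
  "steps": [
    {"tx": -0.8,"ty": 0,"tz": 0,"ax": 0,"ay": 0,"az": 0,"jaw": 5},
    {"tx": -0.8,"ty": 0,"tz": 0,"ax": 0,"ay": 0,"az": 0,"jaw": 5},
    {"tx": -0.8,"ty": 0,"tz": 0,"ax": 0,"ay": 0,"az": 0,"jaw": 5},
    {"tx": -0.8,"ty": 0,"tz": 0,"ax": 0,"ay": 0,"az": 0,"jaw": 5},
    {"tx": -0.8,"ty": 0,"tz": 0,"ax": 0,"ay": 0,"az": 0,"jaw": 5},
    {"tx": -0.8,"ty": 0,"tz": 0,"ax": 0,"ay": 0,"az": 0,"jaw": 5},
    {"tx": -0.8,"ty": 0,"tz": 0,"ax": 0,"ay": 0,"az": 0,"jaw": 5},
    {"tx": -0.8,"ty": 0,"tz": 0,"ax": 0,"ay": 0,"az": 0,"jaw": 5}
  ]
}}

```text
time_s: 15.05
eef_pos: [0.4374, -0.1203, 0.033]
eef_rot: [0.111, 0.994, 0.001, -0.001]
force: [-9.8, 0.9, -1.0]
width: 0.0123
gripper_force: 55.0
```

```bash
cat > s.py <<'E'
from h import *
o=bot.get_obs();R=Rn.from_quat(o["eef_rot"]).as_matrix()
print(o["eef_pos"].round(4),o["force"].round(2),"axial",(o["force"]@R[:,0]).round(2),"tip",(o["eef_pos"]+R@[-.135,0,.006]).round(4),"nose",-R[:,0].round(4))
E
python3 s.py
```

```text
[ 0.4374 -0.1203  0.033 ] [-9.85  0.91 -0.96] axial 9.8 tip [ 0.569  -0.1502  0.0267] nose [ 0.9752 -0.2215 -0.002 ]
```

Tip height is now central at 26.7 mm. I'll advance 3.2 mm more.

>>> {"method": "carry_out", "body": {
  "steps": [
    {"tx": -0.4,"ty": 0,"tz": 0,"ax": 0,"ay": 0,"az": 0,"jaw": 5},
    {"tx": -0.4,"ty": 0,"tz": 0,"ax": 0,"ay": 0,"az": 0,"jaw": 5},
    {"tx": -0.4,"ty": 0,"tz": 0,"ax": 0,"ay": 0,"az": 0,"jaw": 5},
    {"tx": -0.4,"ty": 0,"tz": 0,"ax": 0,"ay": 0,"az": 0,"jaw": 5},
    {"tx": -0.4,"ty": 0,"tz": 0,"ax": 0,"ay": 0,"az": 0,"jaw": 5},
    {"tx": -0.4,"ty": 0,"tz": 0,"ax": 0,"ay": 0,"az": 0,"jaw": 5},
    {"tx": 0,"ty": 0,"tz": 0,"ax": 0,"ay": 0,"az": 0,"jaw": 5},
    {"tx": 0,"ty": 0,"tz": 0,"ax": 0,"ay": 0,"az": 0,"jaw": 5}
  ]
}}

```text
time_s: 15.85
eef_pos: [0.4396, -0.1208, 0.033]
eef_rot: [0.111, 0.994, 0.001, -0.001]
force: [-8.5, 1.8, -0.6]
width: 0.0126
gripper_force: 55.0
```

```bash
python3 s.py
```

```text
[ 0.4396 -0.1208  0.033 ] [-8.46  1.76 -0.56] axial 8.64 tip [ 0.5713 -0.1507  0.0267] nose [ 0.9752 -0.2215 -0.0021]
```

>>> {"method": "carry_out", "body": {
  "steps": [
    {"tx": -0.4,"ty": 0,"tz": 0,"ax": 0,"ay": 0,"az": 0,"jaw": 5},
    {"tx": -0.4,"ty": 0,"tz": 0,"ax": 0,"ay": 0,"az": 0,"jaw": 5},
    {"tx": -0.4,"ty": 0,"tz": 0,"ax": 0,"ay": 0,"az": 0,"jaw": 5},
    {"tx": -0.4,"ty": 0,"tz": 0,"ax": 0,"ay": 0,"az": 0,"jaw": 5},
    {"tx": -0.4,"ty": 0,"tz": 0,"ax": 0,"ay": 0,"az": 0,"jaw": 5},
    {"tx": -0.4,"ty": 0,"tz": 0,"ax": 0,"ay": 0,"az": 0,"jaw": 5},
    {"tx": -0.4,"ty": 0,"tz": 0,"ax": 0,"ay": 0,"az": 0,"jaw": 5},
    {"tx": -0.4,"ty": 0,"tz": 0,"ax": 0,"ay": 0,"az": 0,"jaw": 5}
  ]
}}

```text
time_s: 16.65
eef_pos: [0.4426, -0.1215, 0.0329]
eef_rot: [0.111, 0.994, 0.001, -0.001]
force: [-10.3, 1.3, -0.6]
width: 0.013
gripper_force: 55.0
```

```bash
python3 s.py
```

```text
[ 0.4426 -0.1215  0.0329] [-10.32   1.34  -0.61] axial 10.36 tip [ 0.5742 -0.1514  0.0266] nose [ 0.9752 -0.2215 -0.0025]
```

>>> {"method": "carry_out", "body": {
  "steps": [
    {"tx": -0.3,"ty": 0,"tz": 0,"ax": 0,"ay": 0,"az": 0,"jaw": 5},
    {"tx": -0.3,"ty": 0,"tz": 0,"ax": 0,"ay": 0,"az": 0,"jaw": 5},
    {"tx": -0.3,"ty": 0,"tz": 0,"ax": 0,"ay": 0,"az": 0,"jaw": 5},
    {"tx": -0.3,"ty": 0,"tz": 0,"ax": 0,"ay": 0,"az": 0,"jaw": 5},
    {"tx": -0.3,"ty": 0,"tz": 0,"ax": 0,"ay": 0,"az": 0,"jaw": 5},
    {"tx": -0.3,"ty": 0,"tz": 0,"ax": 0,"ay": 0,"az": 0,"jaw": 5},
    {"tx": -0.3,"ty": 0,"tz": 0,"ax": 0,"ay": 0,"az": 0,"jaw": 5},
    {"tx": -0.3,"ty": 0,"tz": 0,"ax": 0,"ay": 0,"az": 0,"jaw": 5}
  ]
}}

```text
time_s: 17.45
eef_pos: [0.4443, -0.1218, 0.0328]
eef_rot: [0.111, 0.994, 0.001, -0.002]
force: [-10.8, 2.4, -0.6]
width: 0.0125
gripper_force: 55.0
```

```bash
python3 s.py
```

```text
[ 0.4443 -0.1218  0.0328] [-10.79   2.38  -0.6 ] axial 11.05 tip [ 0.5759 -0.1517  0.0263] nose [ 0.9752 -0.2215 -0.0039]
```

>>> {"method": "carry_out", "body": {
  "steps": [
    {"tx": -0.2,"ty": 0,"tz": 0,"ax": 0,"ay": 0,"az": 0,"jaw": 5},
    {"tx": -0.2,"ty": 0,"tz": 0,"ax": 0,"ay": 0,"az": 0,"jaw": 5},
    {"tx": -0.2,"ty": 0,"tz": 0,"ax": 0,"ay": 0,"az": 0,"jaw": 5},
    {"tx": -0.2,"ty": 0,"tz": 0,"ax": 0,"ay": 0,"az": 0,"jaw": 5},
    {"tx": -0.2,"ty": 0,"tz": 0,"ax": 0,"ay": 0,"az": 0,"jaw": 5},
    {"tx": -0.2,"ty": 0,"tz": 0,"ax": 0,"ay": 0,"az": 0,"jaw": 5},
    {"tx": 0,"ty": 0,"tz": 0,"ax": 0,"ay": 0,"az": 0,"jaw": 5},
    {"tx": 0,"ty": 0,"tz": 0,"ax": 0,"ay": 0,"az": 0,"jaw": 5}
  ]
}}

```text
time_s: 18.25
eef_pos: [0.4444, -0.1217, 0.0326]
eef_rot: [0.111, 0.994, 0.001, -0.003]
force: [-12.6, 1.2, -0.5]
width: 0.0126
gripper_force: 55.0
```

```bash
python3 s.py
```

```text
[ 0.4444 -0.1217  0.0326] [-12.62   1.19  -0.52] axial 12.57 tip [ 0.576  -0.1515  0.0258] nose [ 0.9752 -0.2214 -0.0061]
```

The tip has stopped moving while force rises, so the block is on the stop. I'll step to 14 N and hold.

>>> {"method": "carry_out", "body": {
  "steps": [
    {"tx": -0.2,"ty": 0,"tz": 0,"ax": 0,"ay": 0,"az": 0,"jaw": 5},
    {"tx": -0.2,"ty": 0,"tz": 0,"ax": 0,"ay": 0,"az": 0,"jaw": 5},
    {"tx": -0.2,"ty": 0,"tz": 0,"ax": 0,"ay": 0,"az": 0,"jaw": 5},
    {"tx": 0,"ty": 0,"tz": 0,"ax": 0,"ay": 0,"az": 0,"jaw": 5},
    {"tx": 0,"ty": 0,"tz": 0,"ax": 0,"ay": 0,"az": 0,"jaw": 5},
    {"tx": 0,"ty": 0,"tz": 0,"ax": 0,"ay": 0,"az": 0,"jaw": 5},
    {"tx": 0,"ty": 0,"tz": 0,"ax": 0,"ay": 0,"az": 0,"jaw": 5},
    {"tx": 0,"ty": 0,"tz": 0,"ax": 0,"ay": 0,"az": 0,"jaw": 5}
  ]
}}

```text
time_s: 19.05
eef_pos: [0.4444, -0.1216, 0.0324]
eef_rot: [0.111, 0.994, 0.001, -0.003]
force: [-13.7, 1.5, -0.0]
width: 0.0124
gripper_force: 55.0
```

```bash
cat > avg.py <<'E'
from h import *
F=[]
for i in range(8):
    o=bot.get_obs();R=Rn.from_quat(o["eef_rot"]).as_matrix();F.append(o["force"]@R[:,0]);bot.grab_frame("side")
print(np.round(F,2),np.mean(F),np.std(F),(o["eef_pos"]+R@[-.135,0,.006]).round(4),o["time_s"])
E
python3 avg.py
```

```text
[13.64 13.24 12.97 13.05 13.12 13.02 12.93 13.04] 13.126228079660647 0.2129305471619213 [ 0.576  -0.1514  0.0255] 19.4
```

>>> {"method": "carry_out", "body": {
  "steps": [
    {"tx": -0.25,"ty": 0,"tz": 0,"ax": 0,"ay": 0,"az": 0,"jaw": 5},
    {"tx": -0.25,"ty": 0,"tz": 0,"ax": 0,"ay": 0,"az": 0,"jaw": 5},
    {"tx": 0,"ty": 0,"tz": 0,"ax": 0,"ay": 0,"az": 0,"jaw": 5},
    {"tx": 0,"ty": 0,"tz": 0,"ax": 0,"ay": 0,"az": 0,"jaw": 5},
    {"tx": 0,"ty": 0,"tz": 0,"ax": 0,"ay": 0,"az": 0,"jaw": 5},
    {"tx": 0,"ty": 0,"tz": 0,"ax": 0,"ay": 0,"az": 0,"jaw": 5},
    {"tx": 0,"ty": 0,"tz": 0,"ax": 0,"ay": 0,"az": 0,"jaw": 5},
    {"tx": 0,"ty": 0,"tz": 0,"ax": 0,"ay": 0,"az": 0,"jaw": 5}
  ]
}}

```text
time_s: 20.25
eef_pos: [0.4445, -0.1216, 0.0323]
eef_rot: [0.111, 0.994, 0.002, -0.004]
force: [-13.8, 2.0, 0.2]
width: 0.0126
gripper_force: 55.0
```

```bash
python3 avg.py
```

```text
[13.94 14.36 13.42 14.43 13.88 13.18 13.37 13.66] 13.778944137308317 0.4279536059113311 [ 0.5761 -0.1514  0.0252] 20.6
```

>>> {"method": "carry_out", "body": {
  "steps": [
    {"tx": -0.15,"ty": 0,"tz": 0,"ax": 0,"ay": 0,"az": 0,"jaw": 5},
    {"tx": 0,"ty": 0,"tz": 0,"ax": 0,"ay": 0,"az": 0,"jaw": 5},
    {"tx": 0,"ty": 0,"tz": 0,"ax": 0,"ay": 0,"az": 0,"jaw": 5},
    {"tx": 0,"ty": 0,"tz": 0,"ax": 0,"ay": 0,"az": 0,"jaw": 5},
    {"tx": 0,"ty": 0,"tz": 0,"ax": 0,"ay": 0,"az": 0,"jaw": 5},
    {"tx": 0,"ty": 0,"tz": 0,"ax": 0,"ay": 0,"az": 0,"jaw": 5},
    {"tx": 0,"ty": 0,"tz": 0,"ax": 0,"ay": 0,"az": 0,"jaw": 5},
    {"tx": 0,"ty": 0,"tz": 0,"ax": 0,"ay": 0,"az": 0,"jaw": 5}
  ]
}}

```text
time_s: 21.45
eef_pos: [0.4444, -0.1215, 0.0323]
eef_rot: [0.111, 0.994, 0.002, -0.004]
force: [-14.2, 1.5, -0.2]
width: 0.0129
gripper_force: 55.0
```

```bash
python3 avg.py
```

```text
[14.18 13.5  13.68 14.33 14.35 13.31 13.42 13.68] 13.805696467000116 0.39393520403862786 [ 0.576  -0.1514  0.0252] 21.8
```

Held about 13.9 N steady for over a second. I'll retreat along the slot, undoing the pitch and lift as the load comes off.

>>> {"method": "carry_out", "body": {
  "steps": [
    {"tx": 2.5,"ty": 0,"tz": 0.4,"ax": 0,"ay": 0.003,"az": 0,"jaw": 5},
    {"tx": 2.5,"ty": 0,"tz": 0.4,"ax": 0,"ay": 0.003,"az": 0,"jaw": 5},
    {"tx": 2.5,"ty": 0,"tz": 0.5,"ax": 0,"ay": 0.003,"az": 0,"jaw": 5},
    {"tx": 4,"ty": 0,"tz": 0,"ax": 0,"ay": 0,"az": 0,"jaw": 5},
    {"tx": 6,"ty": 0,"tz": 0,"ax": 0,"ay": 0,"az": 0,"jaw": 5},
    {"tx": 6,"ty": 0,"tz": 0,"ax": 0,"ay": 0,"az": 0,"jaw": 5},
    {"tx": 6,"ty": 0,"tz": 0,"ax": 0,"ay": 0,"az": 0,"jaw": 5},
    {"tx": 6,"ty": 0,"tz": 0,"ax": 0,"ay": 0,"az": 0,"jaw": 5}
  ]
}}

```text
time_s: 22.65
eef_pos: [0.4179, -0.1167, 0.0333]
eef_rot: [0.112, 0.994, -0.0, 0.001]
force: [0.3, -0.2, -1.2]
width: 0.0124
gripper_force: 55.0
```

>>> {"method": "carry_out", "body": {
  "steps": [
    {"tx": 6,"ty": 0,"tz": 0,"ax": 0,"ay": 0,"az": 0,"jaw": 5},
    {"tx": 6,"ty": 0,"tz": 0,"ax": 0,"ay": 0,"az": 0,"jaw": 5},
    {"tx": 6,"ty": 0,"tz": 0,"ax": 0,"ay": 0,"az": 0,"jaw": 5},
    {"tx": 6,"ty": 0,"tz": 0,"ax": 0,"ay": 0,"az": 0,"jaw": 5},
    {"tx": 6,"ty": 0,"tz": 0,"ax": 0,"ay": 0,"az": 0,"jaw": 5},
    {"tx": 2,"ty": 0,"tz": 0,"ax": 0,"ay": 0,"az": 0,"jaw": 5},
    {"tx": 0,"ty": 0,"tz": 0,"ax": 0,"ay": 0,"az": 0,"jaw": 5},
    {"tx": 0,"ty": 0,"tz": 0,"ax": 0,"ay": 0,"az": 0,"jaw": 5}
  ]
}}

```text
time_s: 23.45
eef_pos: [0.3872, -0.1097, 0.0331]
eef_rot: [0.112, 0.994, -0.0, 0.0]
force: [-0.5, -1.4, -0.6]
width: 0.0125
gripper_force: 55.0
```

```bash
python3 s.py; python3 - <<'E'
from h import *
print(delta(bot.get_obs(),[.400,.1834,.0363],95.7))
E
```

```text
[ 0.3872 -0.1097  0.0331] [-0.47 -1.38 -0.58] axial 0.15 tip [ 0.5188 -0.1397  0.0272] nose [ 9.750e-01 -2.221e-01  7.000e-04]
(array([ 52.6, 288.7,  -3.2]), 'az', np.float64(1.2474), 'tilt', array([ 0.0007, -0.0002]))
```

>>> {"method": "carry_out", "body": {
  "steps": [
    {"tx": 0,"ty": 0,"tz": -10.5,"ax": 0,"ay": 0,"az": 0,"jaw": 5},
    {"tx": 0,"ty": 0,"tz": -10.5,"ax": 0,"ay": 0,"az": 0,"jaw": 5},
    {"tx": 0,"ty": 0,"tz": -10.5,"ax": 0,"ay": 0,"az": 0,"jaw": 5},
    {"tx": 0,"ty": 0,"tz": -10.5,"ax": 0,"ay": 0,"az": 0,"jaw": 5},
    {"tx": 0,"ty": 0,"tz": -10.5,"ax": 0,"ay": 0,"az": 0,"jaw": 5},
    {"tx": 0,"ty": 0,"tz": -10.5,"ax": 0,"ay": 0,"az": 0,"jaw": 5},
    {"tx": 0,"ty": 0,"tz": -10.5,"ax": 0,"ay": 0,"az": 0,"jaw": 5},
    {"tx": 0,"ty": 0,"tz": -10.5,"ax": 0,"ay": 0,"az": 0,"jaw": 5}
  ]
}}

```text
time_s: 24.25
eef_pos: [0.3871, -0.1096, 0.1176]
eef_rot: [0.112, 0.994, 0.0, 0.0]
force: [-0.7, -0.9, -0.5]
width: 0.0123
gripper_force: 55.0
```

>>> {"method": "carry_out", "body": {
  "steps": [
    {"tx": 0,"ty": 0,"tz": 0,"ax": 0,"ay": 0,"az": 0.14,"jaw": 5},
    {"tx": 0,"ty": 0,"tz": 0,"ax": 0,"ay": 0,"az": 0.14,"jaw": 5},
    {"tx": 0,"ty": 0,"tz": 0,"ax": 0,"ay": 0,"az": 0.14,"jaw": 5},
    {"tx": 0,"ty": 0,"tz": 0,"ax": 0,"ay": 0,"az": 0.14,"jaw": 5},
    {"tx": 0,"ty": 0,"tz": 0,"ax": 0,"ay": 0,"az": 0.14,"jaw": 5},
    {"tx": 0,"ty": 0,"tz": 0,"ax": 0,"ay": 0,"az": 0.14,"jaw": 5},
    {"tx": 0,"ty": 0,"tz": 0,"ax": 0,"ay": 0,"az": 0.14,"jaw": 5},
    {"tx": 0,"ty": 0,"tz": 0,"ax": 0,"ay": 0,"az": 0.14,"jaw": 5}
  ]
}}

```text
time_s: 25.05
eef_pos: [0.3871, -0.1096, 0.1172]
eef_rot: [0.625, 0.781, 0.0, 0.0]
force: [-0.5, 0.3, -1.8]
width: 0.0125
gripper_force: 55.0
```

>>> {"method": "carry_out", "body": {
  "steps": [
    {"tx": 0,"ty": 0,"tz": 0,"ax": 0,"ay": 0,"az": 0.124,"jaw": 5},
    {"tx": 0,"ty": 0,"tz": 0,"ax": 0,"ay": 0,"az": 0,"jaw": 5},
    {"tx": 20,"ty": 3,"tz": 0,"ax": 0,"ay": 0,"az": 0,"jaw": 5},
    {"tx": 30,"ty": 5,"tz": 0,"ax": 0,"ay": 0,"az": 0,"jaw": 5},
    {"tx": 30,"ty": 5,"tz": 0,"ax": 0,"ay": 0,"az": 0,"jaw": 5},
    {"tx": 30,"ty": 5,"tz": 0,"ax": 0,"ay": 0,"az": 0,"jaw": 5},
    {"tx": 30,"ty": 5,"tz": 0,"ax": 0,"ay": 0,"az": 0,"jaw": 5},
    {"tx": 0,"ty": 0,"tz": 0,"ax": 0,"ay": 0,"az": 0,"jaw": 5}
  ]
}}

```text
time_s: 25.85
eef_pos: [0.3952, 0.0346, 0.1172]
eef_rot: [0.667, 0.745, 0.001, -0.0]
force: [0.6, -1.1, -1.4]
width: 0.0128
gripper_force: 55.0
```

```bash
python3 s.py; python3 - <<'E'
from h import *
print(delta(bot.get_obs(),[.400,.1834,.1163],95.7))
E
```

```text
[0.3952 0.0346 0.1172] [ 0.64 -1.07 -1.36] axial -1.14 tip [ 0.41   -0.0996  0.111 ] nose [ 0.1095 -0.994  -0.0013]
(array([147.4,  21. ,   1.1]), 'az', np.float64(0.0102), 'tilt', array([0.0001, 0.0013]))
```

>>> {"method": "carry_out", "body": {
  "steps": [
    {"tx": 20,"ty": 3,"tz": 0,"ax": 0,"ay": 0,"az": 0.005,"jaw": 5},
    {"tx": 30,"ty": 4,"tz": 0,"ax": 0,"ay": 0,"az": 0.005,"jaw": 5},
    {"tx": 30,"ty": 4,"tz": 0,"ax": 0,"ay": 0,"az": 0,"jaw": 5},
    {"tx": 30,"ty": 4,"tz": 0,"ax": 0,"ay": 0,"az": 0,"jaw": 5},
    {"tx": 25,"ty": 4,"tz": 0,"ax": 0,"ay": 0,"az": 0,"jaw": 5},
    {"tx": 12.4,"ty": 2,"tz": 0,"ax": 0,"ay": 0,"az": 0,"jaw": 5},
    {"tx": 0,"ty": 0,"tz": 0,"ax": 0,"ay": 0,"az": 0,"jaw": 5},
    {"tx": 0,"ty": 0,"tz": 0,"ax": 0,"ay": 0,"az": 0,"jaw": 5}
  ]
}}

```text
time_s: 26.65
eef_pos: [0.4021, 0.1798, 0.1169]
eef_rot: [0.673, 0.74, -0.001, 0.0]
force: [-0.3, -0.3, -0.8]
width: 0.0122
gripper_force: 55.0
```

```bash
python3 - <<'E'
from h import *
o=bot.get_obs();print(o["eef_pos"],delta(o,[.400,.1834,.0363],95.7))
for n in("scene","side"):
    p,d=bot.grab_frame(n);P=cloud(cam(n),d)
    m=(d>0)&(P[...,2]>.09)&(P[...,2]<.125)&(abs(P[...,0]-.41)<.025)&(P[...,1]>.03)&(P[...,1]<.11)
    q=P[m]
    if len(q)>15:
        L=cv2.fitLine(q.astype(np.float32),cv2.DIST_HUBER,0,.001,.001).ravel();s=(q-L[3:])@L[:3];print(n,len(q),L,"ends",L[3:]+L[:3]*s.min(),L[3:]+L[:3]*s.max())
E
```

```text
[0.40207144 0.1797983  0.11690926] (array([ 3.9, -1.7, 80.6]), 'az', np.float64(-0.0055), 'tilt', array([-0.0006, -0.001 ]))
scene 134 [-0.10350411  0.99448293  0.01704826  0.4113092   0.07429512  0.11170381] ends [0.41442278 0.04437946 0.11119097] [0.40761476 0.10979193 0.11231233]
side 50 [-0.10531308  0.99364954  0.03962113  0.4122184   0.06798087  0.11139616] ends [0.41488368 0.04283338 0.11039342] [0.40807925 0.10703444 0.11295339]
```

Rod hasn't slipped in the grip: the tip is about 135.5 mm ahead of the TCP, as before. I'll correct and lower into the cradle.

>>> {"method": "carry_out", "body": {
  "steps": [
    {"tx": 3.9,"ty": -1.7,"tz": 0,"ax": 0,"ay": 0,"az": -0.004,"jaw": 5},
    {"tx": 0,"ty": 0,"tz": 0,"ax": 0,"ay": 0,"az": 0,"jaw": 5},
    {"tx": 0,"ty": 0,"tz": 12,"ax": 0,"ay": 0,"az": 0,"jaw": 5},
    {"tx": 0,"ty": 0,"tz": 12,"ax": 0,"ay": 0,"az": 0,"jaw": 5},
    {"tx": 0,"ty": 0,"tz": 12,"ax": 0,"ay": 0,"az": 0,"jaw": 5},
    {"tx": 0,"ty": 0,"tz": 12,"ax": 0,"ay": 0,"az": 0,"jaw": 5},
    {"tx": 0,"ty": 0,"tz": 12,"ax": 0,"ay": 0,"az": 0,"jaw": 5},
    {"tx": 0,"ty": 0,"tz": 5,"ax": 0,"ay": 0,"az": 0,"jaw": 5}
  ]
}}

```text
time_s: 27.55
eef_pos: [0.3995, 0.1841, 0.0513]
eef_rot: [0.672, 0.74, -0.001, -0.0]
force: [-1.0, 1.0, -0.5]
width: 0.0128
gripper_force: 55.0
```

```bash
python3 - <<'E'
from h import *
o=bot.get_obs();print(o["eef_pos"],o["force"],delta(o,[.400,.1834,.0363],95.7))
E
```

```text
[0.39952715 0.18405681 0.05128223] [-1.04285488  0.96884471 -0.50396095] (array([-0.7,  0.4, 15. ]), 'az', np.float64(-0.0027), 'tilt', array([-0.0015, -0.0005]))
```

>>> {"method": "carry_out", "body": {
  "steps": [
    {"tx": -0.5,"ty": 0.6,"tz": 3,"ax": 0,"ay": 0,"az": 0,"jaw": 5},
    {"tx": 0,"ty": 0,"tz": 3,"ax": 0,"ay": 0,"az": 0,"jaw": 5},
    {"tx": 0,"ty": 0,"tz": 3,"ax": 0,"ay": 0,"az": 0,"jaw": 5},
    {"tx": 0,"ty": 0,"tz": 2,"ax": 0,"ay": 0,"az": 0,"jaw": 5},
    {"tx": 0,"ty": 0,"tz": 1,"ax": 0,"ay": 0,"az": 0,"jaw": 5},
    {"tx": 0,"ty": 0,"tz": 1,"ax": 0,"ay": 0,"az": 0,"jaw": 5},
    {"tx": 0,"ty": 0,"tz": 0.5,"ax": 0,"ay": 0,"az": 0,"jaw": 5},
    {"tx": 0,"ty": 0,"tz": 0,"ax": 0,"ay": 0,"az": 0,"jaw": 5}
  ]
}}

```text
time_s: 28.35
eef_pos: [0.4008, 0.1841, 0.0386]
eef_rot: [0.672, 0.741, 0.0, 0.0]
force: [0.1, 0.6, -1.0]
width: 0.0124
gripper_force: 55.0
```

>>> {"method": "carry_out", "body": {
  "steps": [
    {"tx": 0,"ty": 0,"tz": 0.4,"ax": 0,"ay": 0,"az": 0,"jaw": 5},
    {"tx": 0,"ty": 0,"tz": 0.4,"ax": 0,"ay": 0,"az": 0,"jaw": 5},
    {"tx": 0,"ty": 0,"tz": 0.4,"ax": 0,"ay": 0,"az": 0,"jaw": 5},
    {"tx": 0,"ty": 0,"tz": 0.4,"ax": 0,"ay": 0,"az": 0,"jaw": 5},
    {"tx": 0,"ty": 0,"tz": 0.4,"ax": 0,"ay": 0,"az": 0,"jaw": 5},
    {"tx": 0,"ty": 0,"tz": 0,"ax": 0,"ay": 0,"az": 0,"jaw": 5},
    {"tx": 0,"ty": 0,"tz": 0,"ax": 0,"ay": 0,"az": 0,"jaw": 5},
    {"tx": 0,"ty": 0,"tz": 0,"ax": 0,"ay": 0,"az": 0,"jaw": 5}
  ]
}}

```text
time_s: 29.15
eef_pos: [0.4011, 0.1841, 0.0369]
eef_rot: [0.672, 0.741, 0.0, 0.0]
force: [-2.3, -1.4, 5.1]
width: 0.0127
gripper_force: 55.0
```

Seated at the original height with a light contact force. I'll open gently and then withdraw.

>>> {"method": "carry_out", "body": {
  "steps": [
    {"tx": 0,"ty": 0,"tz": 0,"ax": 0,"ay": 0,"az": 0,"jaw": 14},
    {"tx": 0,"ty": 0,"tz": 0,"ax": 0,"ay": 0,"az": 0,"jaw": 17},
    {"tx": 0,"ty": 0,"tz": 0,"ax": 0,"ay": 0,"az": 0,"jaw": 22},
    {"tx": 0,"ty": 0,"tz": 0,"ax": 0,"ay": 0,"az": 0,"jaw": 30},
    {"tx": 0,"ty": 0,"tz": 0,"ax": 0,"ay": 0,"az": 0,"jaw": 40},
    {"tx": 0,"ty": 0,"tz": 0,"ax": 0,"ay": 0,"az": 0,"jaw": 46},
    {"tx": 0,"ty": 0,"tz": 0,"ax": 0,"ay": 0,"az": 0,"jaw": 46},
    {"tx": 0,"ty": 0,"tz": 0,"ax": 0,"ay": 0,"az": 0,"jaw": 46}
  ]
}}

```text
time_s: 29.95
eef_pos: [0.4008, 0.1841, 0.0366]
eef_rot: [0.672, 0.741, 0.0, -0.0]
force: [0.5, 0.8, -0.5]
width: 0.0458
gripper_force: 0.0
```

>>> {"method": "carry_out", "body": {
  "steps": [
    {"tx": 0,"ty": 0,"tz": -6,"ax": 0,"ay": 0,"az": 0,"jaw": 46},
    {"tx": 0,"ty": 0,"tz": -14,"ax": 0,"ay": 0,"az": 0,"jaw": 46},
    {"tx": 0,"ty": 0,"tz": -20,"ax": 0,"ay": 0,"az": 0,"jaw": 46},
    {"tx": 0,"ty": 0,"tz": -20,"ax": 0,"ay": 0,"az": 0,"jaw": 46},
    {"tx": 0,"ty": 0,"tz": -20,"ax": 0,"ay": 0,"az": 0,"jaw": 46},
    {"tx": 0,"ty": 0,"tz": -20,"ax": 0,"ay": 0,"az": 0,"jaw": 46},
    {"tx": 0,"ty": 0,"tz": -20,"ax": 0,"ay": 0,"az": 0,"jaw": 46},
    {"tx": 0,"ty": 0,"tz": -10,"ax": 0,"ay": 0,"az": 0,"jaw": 46}
  ]
}}

```text
time_s: 30.75
eef_pos: [0.4016, 0.1843, 0.1686]
eef_rot: [0.672, 0.741, 0.001, 0.001]
force: [0.7, -0.2, 0.0]
width: 0.0458
gripper_force: 0.0
```

```bash
python3 - <<'E'
from h import *
o=bot.get_obs();print(o["eef_pos"],o["force"])
for n in("scene","wrist"):
    p,d=bot.grab_frame(n);P=cloud(cam(n,o),d);Vv=cv2.cvtColor(p,cv2.COLOR_RGB2HSV)[...,2]
    m=(d>0)&(P[...,2]>.022)&(P[...,2]<.05)&(abs(P[...,0]-.405)<.03)&(P[...,1]>.03)&(P[...,1]<.24)&(Vv>90)
    k,l,s,_=cv2.connectedComponentsWithStats(m.astype(np.uint8));q=P[l==1+s[1:,4].argmax()]
    L=cv2.fitLine(q.astype(np.float32),cv2.DIST_HUBER,0,.001,.001).ravel();s=(q-L[3:])@L[:3];print(n,len(q),L,"ends",L[3:]+L[:3]*s.min(),L[3:]+L[:3]*s.max(),np.percentile(q[:,2],[5,50,95]))
    if n=="wrist":cv2.imwrite("pics/end.png",p[:,:,::-1])
E
```

```text
[0.40157853 0.18428731 0.16858648] [ 0.68820437 -0.15964263  0.03626633]
scene 311 [-0.10326875  0.9944596   0.01963695  0.40551212  0.13625546  0.03318088] ends [0.41462644 0.04848622 0.03144776] [0.39604734 0.2273996  0.03498064] [0.02862118 0.0332151  0.03706122]
wrist 1403 [-0.0967773   0.9943481   0.04365869  0.40364122  0.14358935  0.03430664] ends [0.40864888 0.09213765 0.03204756] [0.39985232 0.18251883 0.03601591] [0.0305149  0.03400241 0.03661915]
```

View pics/end.png

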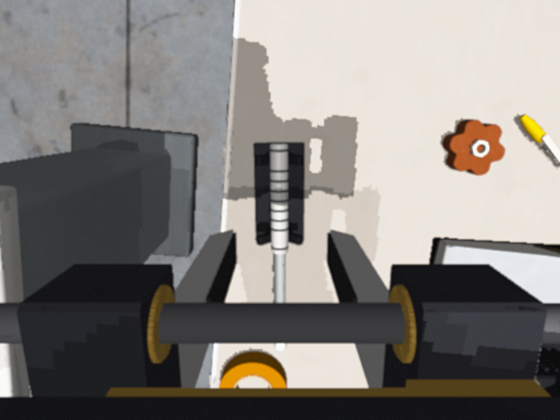

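The rod is back in the cradle: scene ends are (0.4146,0.0485) and (0.3960,0.2274), within 0.5 mm of the start. The gripper is clear, so I'm handing in.

```bash
python3 -c "
from rig import bot
print(bot.hand_in())"
```

```text
the job is handed in; nothing more can be done
None
```

The gauge block is past the friction pin and against the hidden stop, held at a measured 13.8 N or so for over a second with no reading above 14.5 N; the rod is back in its cradle within 0.5 mm of where it was, and the job was handed in at about 31 s with no verdict returned.

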